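# Make up the stone-setting and polishing kits at a jeweller's bench

## Robot

A 7-joint arm with a two-finger parallel gripper is mounted at the origin on the work surface. World frame = base frame: x ahead of the robot, y to its left, z up, the work surface at z = 0. Lengths are in mm, angles in rad, forces in N, time in s.
With the tool pointing down it reaches from about 400 to 875 mm from the base axis. Payload 6.5 kg.
Tool frame: the origin (TCP) lies between the finger pads; the fingertips stand 11 mm ahead of it and the grasp point (between the pads) lies 8 mm behind it; z points along the fingers, y is the line along which they close (so a half turn about z gives the same grasp; the last joint's range is limited). The gripper opens to 85 mm and grips with 20 to 120 N. Pads are 22 mm wide; open, the fingers measure 114 mm over their backs; the gripper's body (76 mm by 85 mm) begins 54 mm behind the grasp point. The pads swing forward as they close: fully open they stand 13 mm farther back than shut.
Start: joints at [-1.255, 0.536, -0.004, 1.538, 0.003, 1.067, -0.071], TCP at [242.179, 603.191, 242.29] pointing down, gripper open.
Joint ranges: [-2.7, 2.7], [-0.37, 2.16], [-1.27, 1.26], [0.24, 2.4], [-1.31, 4.45], [0.19, 1.91], [-2.76, 2.76]. Speed limits (rad/s): [2.39, 2.39, 3.14, 3.14, 3.14, 3.14, 3.14].

## Interface

Orientations are given as a rotation vector (axis times angle).
In Python, from cell import arm gives the robot as it stands. The module is installed in compiled form; this text tells all that it offers.
- The arm moves only by the tool play_rows, never from a script. Its argument "rows" is a list of rows, each an object with "xyz": the shift along the world's x, y, z in cm, a list of three; "delta_rot": the turn, a rotation vector about the world's x, y, z in degrees, a list of three. A call has 1 to 5 rows; each row is the pose to reach, as a shift and turn from the pose commanded when the call began; what a row does not reach only later rows make up. A row lasts 1/8 s, in which the tool goes at most 62.5 mm and 10.7 degrees, less where a joint would pass 70% of its speed; a pose out of reach is approached as far as the arm can. A call with a gripper value outside its range is refused whole. "grip" is the closure, from 0 (fully open) to 1 (shut), set as the call begins (left out, the last holds). The fingers move at their own pace and stop on an object; the grip force is fixed at half the most. Time passes only in rows, so rows that repeat a pose let the fingers close. It gives the time, the measured TCP pose, the force, the opening and the grip force at its end, in the units of the state.
- arm.state(): the state, without advancing time (a new reading comes with each control period).
- arm.snapshot(name): name is "scene" or "side" or "wrist"; returns the picture (384x512x3 uint8, blue, green, red); there is no depth.
- arm.calibration(name): a dict with "vfov" (degrees; the focal length in pixels is half the picture's height over the tangent of half this angle, whatever the lens; pixels are square), "cx", "cy" (the principal point, pixels), "distortion" ([k1, k2, p1, p2, k3] as OpenCV has them; the pictures are not rectified), "xyz" and "orientation" of the camera in the world. Camera axes: x right, y down, z forward; pixel columns grow to the right and rows downward; lengths in mm; the calibration is good to about 2 mm. A picture is of the moment at which its call begins: read the wrist's pose just before it. calibration takes no time and is no camera call; for the wrist camera it gives the pose at the moment of the call.
- arm.finish_job(): hands the job in; it is judged then, once.
The state is a dict: "time_s": time; "joints": joint angles; "joint_vel": joint speeds; "joint_efforts": joint torques, N m; "tcp_pos": TCP position; "eef_rot": TCP orientation; "wrist_force": force on the tool from outside, world axes, zero at the start; "torque": the same for the moment, N m; "grip_width": finger opening in mm; "gripper_force": force on a finger pad.
Only numpy, scipy, OpenCV 4.12 (cv2) and the standard library are available. Lean on these libraries where they do the work, as an engineer would, in place of code of your own. Each camera call takes 0.05 s, during which the arm holds its last target. There are 200 camera calls.

## Task

Make up two kits from the stock in the middle of the bench: for stone setting, put the wooden ring clamp in the long compartment of the blue tray and the bur stand and the eye loupe in its two small compartments, one in each; for polishing, put the red bar in the long compartment of the yellow tray and the white felt wheel in one of its small compartments. Each thing goes flat on the floor of its compartment, clear of the walls' tops, the same way up as you found it; keep the bur stand upright throughout. Leave the green bar and the black brush wheel where they lie.

Things in the scene. Friction and masses are not known exactly. Their poses are not given: they have to be found in the camera images.
- tray_blue: Blue plastic kit tray fixed to the bench, 196 (x) x 164 (y) mm; origin: centre of its underside. Floor 3 mm thick; walls and partitions 4 mm thick, tops 12 mm above the bench. Long compartment 188 x 64 mm inside, along x, centred at x 0, y -46 mm; two small compartments 92 (x) x 88 (y) mm inside, centred at x -48 and +48, y +34 mm. On the left or right of the bench, the other tray on the other.
- tray_yellow: Yellow plastic kit tray fixed to the bench, 196 (x) x 164 (y) mm; origin: centre of its underside. Floor 3 mm thick; walls and partitions 4 mm thick, tops 12 mm above the bench. Long compartment 188 x 64 mm inside, along x, centred at x 0, y -46 mm; two small compartments 92 (x) x 88 (y) mm inside, centred at x -48 and +48, y +34 mm. On the left or right of the bench, the other tray on the other.
- ring_clamp: Jeweller's ring clamp lying flat: two pale beech jaws side by side in a brass collar, dark leather tips at its +x end, a brown wedge driven in at its -x end, all one rigid piece. 130 mm long (within 2 mm), 26 mm wide, 24 mm high, about 60 g. Origin: centre of its underside; x along its length, z up. Grip it across its width near the middle.
- bur_stand: Round brown wooden stand, 56 mm across and 28 mm high, with nine thin steel burs standing up out of it to 49 mm above its underside, all within 20 mm of its axis; about 75 g. Origin: centre of its underside, z up. Grip the wood by its sides.
- loupe: Black plastic eye loupe standing on its flared eye cup, lens up: foot 40 mm across and 6 mm high, above it a straight barrel 33 mm across up to 36 mm, with an aluminium ring and a pale blue glass lens on top; about 30 g. Origin: centre of its underside, z up.
- red_bar: Bar of polishing compound lying flat, 95 x 40 mm and 30 mm high, about 160 g, rounded edges, half of it in a brown kraft-paper sleeve, the bare half dark red (rouge). Origin: centre of its underside; x along its length, z up.
- felt_wheel: Off-white hard felt buffing wheel lying flat, 56 mm across and 20 mm thick, with a grey lead centre 16 mm across; about 30 g. Origin: centre of its underside, z up.
- green_bar: Bar of polishing compound lying flat, 95 x 40 mm and 30 mm high, about 160 g, rounded edges, half of it in a brown kraft-paper sleeve, the bare half green. Origin: centre of its underside; x along its length, z up. Not wanted: to be left where it lies.
- brush_wheel: Black bristle brush wheel lying flat, 56 mm across and 20 mm thick, with a pale wooden hub 28 mm across; about 30 g. Origin: centre of its underside, z up. Not wanted: to be left where it lies. A fixed white jar with an orange lid (46 mm across, 50 mm high) and a fixed steel block (50 x 50 x 18 mm) also stand in the stock; centres in the stock are 95 mm or more apart.
There are look-alikes about, which are no part of the job. There is more than one size of the ring_clamp; the one meant has the size given above.

How it is judged (in metres and radians):
At the end, for the whole second after the job is handed in: Each thing lies between the walls of its named compartment (3 mm over at most), on the floor (under 4 mm above it), within 0.1 rad of upright, still (under 20 mm/s); bur stand and loupe in separate small compartments. Green bar and brush wheel within 20 mm of their start (x of ring_clamp in the frame of tray_blue between -0.033 and 0.033 m and y of ring_clamp in the frame of tray_blue between -0.068 and -0.024 m and z of ring_clamp in the frame of tray_blue between 0 and 0.007 m and angle between each of ring_clamp, bur_stand, loupe, red_bar, felt_wheel's own z axis and vertical below 0.1 rad and linear speed of each of ring_clamp, bur_stand, loupe, red_bar, felt_wheel below 0.02 m/s and (x of bur_stand in the frame of tray_blue between -0.069 and -0.027 m or x of bur_stand in the frame of tray_blue between 0.027 and 0.069 m) and y of bur_stand in the frame of tray_blue between 0.015 and 0.053 m and z of bur_stand in the frame of tray_blue between 0 and 0.007 m and (x of loupe in the frame of tray_blue between -0.077 and -0.019 m or x of loupe in the frame of tray_blue between 0.019 and 0.077 m) and y of loupe in the frame of tray_blue between 0.007 and 0.061 m and z of loupe in the frame of tray_blue between 0 and 0.007 m and x of red_bar in the frame of tray_yellow between -0.05 and 0.05 m and y of red_bar in the frame of tray_yellow between -0.061 and -0.031 m and z of red_bar in the frame of tray_yellow between 0 and 0.007 m and (x of felt_wheel in the frame of tray_yellow between -0.069 and -0.027 m or x of felt_wheel in the frame of tray_yellow between 0.027 and 0.069 m) and y of felt_wheel in the frame of tray_yellow between 0.015 and 0.053 m and z of felt_wheel in the frame of tray_yellow between 0 and 0.007 m and distance of each of green_bar, brush_wheel from where it was at the start of the episode below 0.02 m and ((x of bur_stand in the frame of tray_blue below 0 m and x of loupe in the frame of tray_blue above 0 m) or (x of bur_stand in the frame of tray_blue above 0 m and x of loupe in the frame of tray_blue below 0 m))); the robot touches nothing.
It fails at once if the bur stand is tipped by more than 0.6 rad (angle between bur_stand's own z axis and vertical above 0.6 rad).
It fails at once if the green bar is moved by more than 20 mm (distance of green_bar from where it was at the start of the episode above 0.02 m).
It fails at once if the brush wheel is moved by more than 20 mm (distance of brush_wheel from where it was at the start of the episode above 0.02 m).
It also fails if it takes over 109 s, if anything falls off the work surface, if the arm or the gripper's body presses on something with over 40 N, if the wrist force passes 120 N, or if a joint passes its speed limit or range.

## Working session

There is one attempt and no reset: what is moved stays moved. The work goes in short steps, Python scripts to look and compute and a tool call to move; the robot and the scene stay as the last step left them, time stands still between calls to the robot, and variables do not carry over. Pictures are saved under pics/ and viewed, at most 14 in all, crops included, and the job is handed in when it is done.

Besides the shell and the picture viewer there is one more tool, called after ">>>" as a command line: name --argument value ..., lists and objects as JSON in quotes. play_rows: Moves the arm, as the interface text tells. Its arguments: {"type":"object","properties":{"rows":{"type":"array","items":{"type":"object","properties":{"xyz":{"type":"array","items":{"type":"number"}},"delta_rot":{"type":"array","items":{"type":"number"}}}}},"grip":{"type":"number"}},"required":["rows"]}

```bash
mkdir -p pics
cat > h.py <<'E'
import numpy as np, cv2
from scipy.spatial.transform import Rotation as R
from cell import arm
def ray(c,uv):
    f=192/np.tan(np.radians(c["vfov"])/2)
    K=np.array([[f,0,c["cx"]],[0,f,c["cy"]],[0,0,1.]])
    p=cv2.undistortPoints(np.array([[uv]],float),K,np.array(c["distortion"],float))[0,0]
    d=R.from_rotvec(c["orientation"]).apply([p[0],p[1],1.])
    return np.array(c["xyz"],float),d/np.linalg.norm(d)
def onplane(c,uv,z):
    o,d=ray(c,uv); return o+d*(z-o[2])/d[2]
def tri(l):
    A=np.zeros((3,3));b=np.zeros(3)
    rs=[ray(c,uv) for c,uv in l]
    for o,d in rs:
        M=np.eye(3)-np.outer(d,d);A+=M;b+=M@o
    p=np.linalg.solve(A,b)
    return p,[np.linalg.norm(np.cross(p-o,d)) for o,d in rs]
E
python3 - <<'E'
from h import *
for n in("scene","side","wrist"):
    c=arm.calibration(n);im=arm.snapshot(n);cv2.imwrite(f"pics/{n}0.png",cv2.resize(im,(800,600),interpolation=cv2.INTER_CUBIC));cv2.imwrite(f"{n}0raw.png",im)
    print(n,c)
print(arm.state())
E
```

```text
scene {'vfov': 49.147492813676585, 'cx': 259.5671744665536, 'cy': 191.70561118450024, 'distortion': array([-0.04848697,  0.        ,  0.        ,  0.        ,  0.        ]), 'xyz': array([1041.69299594,  251.76939816,  862.72097743]), 'orientation': array([-1.47826568, -2.26415346,  0.71846801])}
side {'vfov': 48.47980260650914, 'cx': 256.78194330379506, 'cy': 182.16521794813363, 'distortion': array([0.02765279, 0.        , 0.        , 0.        , 0.        ]), 'xyz': array([ -33.53524726, -773.63894435,  774.56332636]), 'orientation': array([-2.13558651,  0.70232262, -0.32598419])}
wrist {'vfov': 66.17033938876082, 'cx': 253.13489498626782, 'cy': 196.47580938128615, 'distortion': array([-0.03826276,  0.        ,  0.        ,  0.        ,  0.        ]), 'xyz': array([164.46353706, 633.99501954, 372.78433834]), 'orientation': array([2.36308312, 1.59838462, 0.26703133])}
{'time_s': 0.15, 'joints': array([-1.25521167,  0.53699134, -0.00439884,  1.53862555,  0.00258777,
        1.06728365, -0.0712159 ]), 'joint_vel': array([-9.10643147e-04, -1.03097561e-03,  6.12707039e-04, -5.04759401e-04,
       -8.90180589e-04, -7.73042414e-04,  4.13611301e-05]), 'joint_efforts': array([ 2.35784464e-03, -5.83788979e+01,  1.05031248e+00, -2.59350121e+01,
        1.25342980e-02,  6.60232865e-03, -1.46504743e-05]), 'tcp_pos': array([242.030497  , 602.76722559, 241.6232621 ]), 'eef_rot': array([-5.96019821e-01, -3.08439230e+00,  2.03361065e-03]), 'wrist_force': array([0.51294604, 0.12169844, 0.06817637]), 'torque': array([-0.01413874,  0.00038501, -0.02571656]), 'gripper_force': 0.0, 'grip_width': 85.5039892814613}
```

View pics/scene0.png

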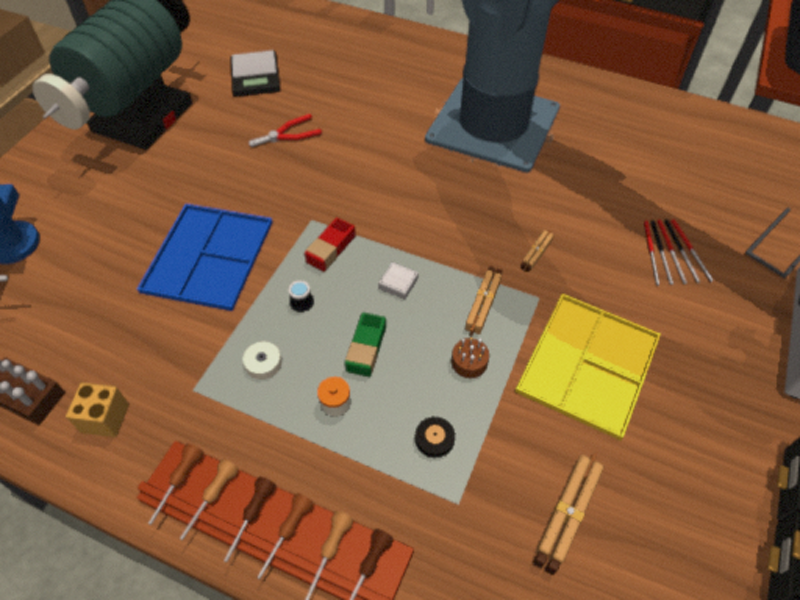

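View pics/side0.png

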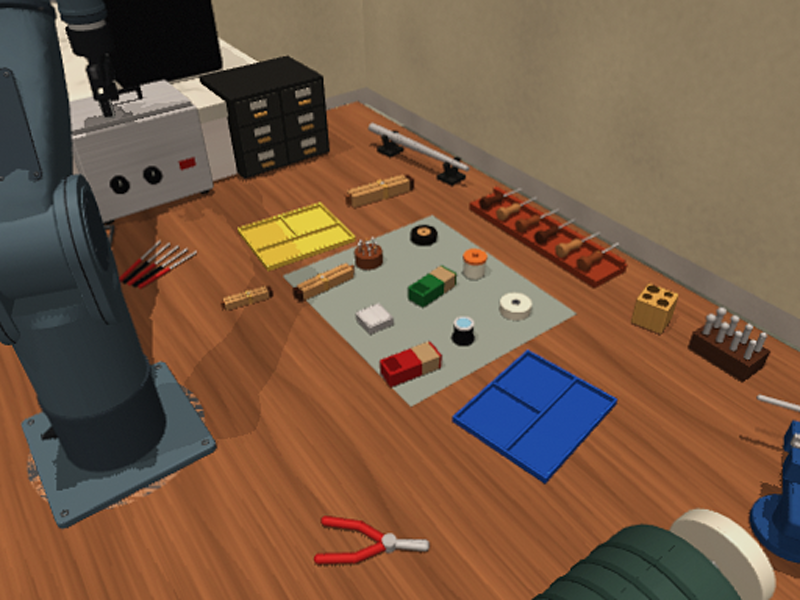

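Run:
```python
import cv2
for n,(x0,y0,w,h,s) in dict(scene=(190,135,160,120,5),side=(180,130,200,150,4)).items():
    im=cv2.imread(f"{n}0raw.png")[y0:y0+h,x0:x0+w]
    im=cv2.resize(im,None,fx=s,fy=s,interpolation=cv2.INTER_CUBIC)
    for i in range(0,w,10):
        cv2.line(im,(i*s,0),(i*s,h*s),(255,255,255) if i%50==0 else (190,190,190),1) if i%20==0 else 0
        if i%20==0: cv2.putText(im,str(x0+i),(i*s+1,9),0,.35,(0,255,255),1)
    for i in range(0,h,20):
        cv2.line(im,(0,i*s),(w*s,i*s),(190,190,190),1); cv2.putText(im,str(y0+i),(0,i*s+10),0,.35,(0,255,255),1)
    cv2.imwrite(f"pics/{n}crop.png",im)
```

```text
(no output)
```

View pics/scenecrop.png

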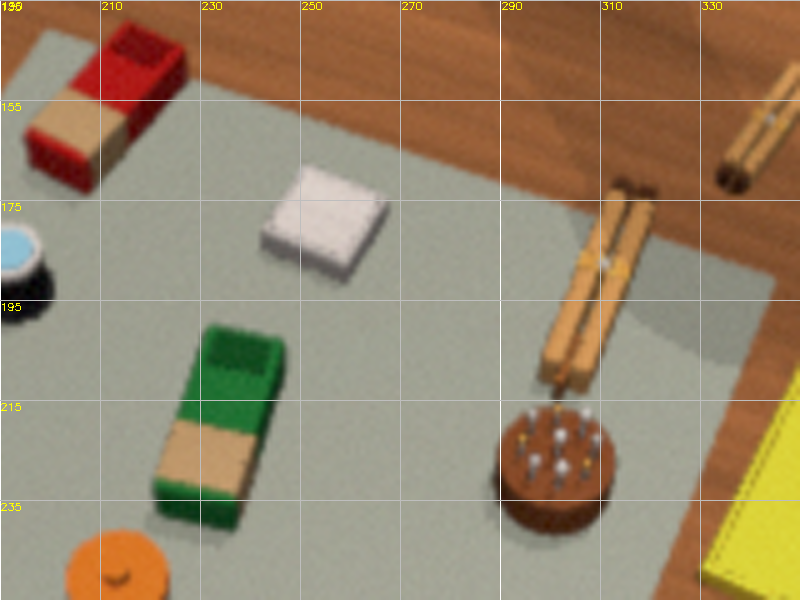

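View pics/sidecrop.png

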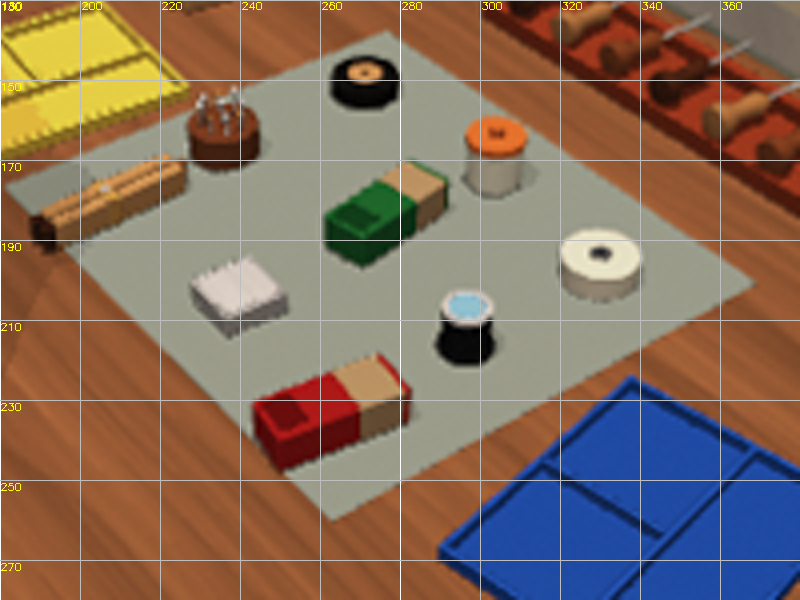

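```bash
cat > m.py <<'E'
from h import *
from scipy.optimize import minimize
C={n:arm.calibration(n) for n in("scene","side")}
P=lambda u,v,s,x0=0,y0=0:(x0+(u+.5)/s-.5,y0+(v+.5)/s-.5)
S=lambda u,v:P(u,v,5,190,135); D=lambda u,v:P(u,v,4,180,130); S0=lambda u,v:P(u,v,1.5625)
pk=dict(red_mm=(S(128,25),D(285,430)),red_mp=(S(185,50),D(255,405)),red_pm=(S(27,140),D(408,385)),red_pp=(S(95,160),D(378,355)),
 bur=(S(557,455),D(224,133)),loupe=(S0(300,290),D(467,307)),felt=(S0(262,357),D(600,254)),
 cl_collar=(S(605,262),D(105,188)),cl_tip=(S(637,187),D(45,218)),cl_tail=(S(566,358),D(176,162)),
 brush=(S0(435,435),D(365,72)),green=(S(223,412),D(386,202)),jar=(S0(333,392),D(497,133)),block=(S(325,207),D(238,280)))
for k,(a,b) in pk.items():
    p,r=tri([(C["scene"],a),(C["side"],b)]);print(k,p.round(1),np.round(r[0],1))
def proj(c,X):
    f=192/np.tan(np.radians(c["vfov"])/2);K=np.array([[f,0,c["cx"]],[0,f,c["cy"]],[0,0,1.]])
    Ri=R.from_rotvec(c["orientation"]).inv()
    return cv2.projectPoints(np.array(X,float),Ri.as_rotvec(),-Ri.apply(c["xyz"]),K,np.array(c["distortion"],float))[0][:,0]
def hull(n,lo,hi,roi):
    im=cv2.cvtColor(cv2.imread(n+"0raw.png"),cv2.COLOR_BGR2HSV);m=cv2.inRange(im,lo,hi)
    k=np.zeros_like(m);x0,y0,x1,y1=[int(v/1.5625) for v in roi];k[y0:y1,x0:x1]=m[y0:y1,x0:x1]
    k=cv2.morphologyEx(k,cv2.MORPH_OPEN,np.ones((3,3)));k=cv2.resize(k,None,fx=1,fy=1)
    i=max(cv2.findContours(k,0,2)[0],key=cv2.contourArea);return cv2.convexHull(i)[:,0].astype(np.float32)
def fit(col,rois,g):
    lo,hi=dict(blue=((100,120,40),(130,255,255)),yellow=((22,150,70),(35,255,255)))[col]
    H={n:hull(n,lo,hi,r) for n,r in rois.items()}
    dirs=np.array([[np.cos(t),np.sin(t)] for t in np.linspace(0,2*np.pi,90)])
    def cost(p):
        c,s=np.cos(p[2]),np.sin(p[2])
        X=[(p[0]+c*x-s*y,p[1]+s*x+c*y,z) for x in(-98,98) for y in(-82,82) for z in(0,12)]
        return sum(np.sum(((proj(C[n],X)@dirs.T).max(0)-(H[n]@dirs.T).max(0))**2) for n in H)
    b=min((minimize(cost,[g[0],g[1],y],method="Nelder-Mead",options=dict(xatol=.01,fatol=.01,maxiter=2000)) for y in np.arange(-1.5,1.6,.4)),key=lambda r:r.fun)
    print(col,b.x.round(3),"rms px",np.sqrt(b.fun/180).round(2))
    for n in H:
        for yy in (0,np.pi):
            pass
    return b.x
if __name__=="__main__":
    for col,ro,c0 in (("blue",dict(scene=(130,195,285,320),side=(440,340,630,490)),(207,255)),("yellow",dict(scene=(505,280,670,440),side=(230,195,365,280)),(590,363))):
        g=onplane(C["scene"],S0(*c0),6);x=fit(col,ro,g)
        # divider of small compartments at local (0,+34), T-joint
        for q in((0,34,12),(0,-10,12),(0,-46,3)):
            c,s=np.cos(x[2]),np.sin(x[2]);X=[(x[0]+c*q[0]-s*q[1],x[1]+s*q[0]+c*q[1],q[2])]
            print(q,"scene0 px",(proj(C["scene"],X)*1.5625).round(0))
E
python3 m.py
```

```text
red_mm [ 383.9 -156.1   29.8] 0.1
red_mp [ 384.1 -122.7   25. ] 0.5
red_pm [ 472.3 -168.2   26. ] 1.2
red_pp [ 472.3 -132.1   26.1] 2.0
bur [537.3 144.4  19.2] 1.8
loupe [ 544.8 -137.8   32.8] 0.0
felt [ 667.6 -136.9   17.2] 0.1
cl_collar [425.1 129.6  25.1] 0.1
cl_tip [373.  127.9  23.2] 0.7
cl_tail [485.7 130.4  22.1] 1.0
brush [678.7 146.6  17.5] 0.4
green [580.   -6.1  23.6] 0.1
jar [685.8  -5.9  39.5] 0.5
block [446.9 -12.2  21.1] 0.4
blue [ 5.2374e+02 -3.3230e+02  2.0700e-01] rms px 1.44
(0, 34, 12) scene0 px [[225. 253.]]
(0, -10, 12) scene0 px [[201. 249.]]
(0, -46, 3) scene0 px [[182. 249.]]
yellow [ 4.67395e+02  3.15227e+02 -7.90000e-02] rms px 2.03
(0, 34, 12) scene0 px [[612. 368.]]
(0, -10, 12) scene0 px [[585. 356.]]
(0, -46, 3) scene0 px [[561. 349.]]
```

>>> play_rows --rows '[{"xyz":[1.9,-5,1.2],"delta_rot":[0,0,4.4]},{"xyz":[3.8,-10,2.4],"delta_rot":[0,0,8.8]},{"xyz":[5.7,-15,3.6],"delta_rot":[0,0,13.2]},{"xyz":[7.6,-20,4.8],"delta_rot":[0,0,17.6]},{"xyz":[9.5,-25,6],"delta_rot":[0,0,22]}]' --grip 0

```text
time_s: 0.78
tcp_pos: [337.6, 351.3, 302.5]
eef_rot: [-0.007, 3.142, -0.0]
wrist_force: [0.8, 0.9, -0.1]
grip_width: 85.6
gripper_force: 0.0
```

>>> play_rows --rows '[{"xyz":[1.9,-5,1.2],"delta_rot":[0,0,0]},{"xyz":[3.8,-10,2.4],"delta_rot":[0,0,0]},{"xyz":[5.7,-15,3.6],"delta_rot":[0,0,0]},{"xyz":[7.6,-20,4.8],"delta_rot":[0,0,0]},{"xyz":[9.5,-25,6],"delta_rot":[0,0,0]}]'

```text
time_s: 1.4
tcp_pos: [432.4, 101.4, 362.7]
eef_rot: [-0.004, 3.141, 0.0]
wrist_force: [0.9, 0.4, 0.0]
grip_width: 85.3
gripper_force: 0.0
```

>>> play_rows --rows '[{"xyz":[1.9,-5,1.5],"delta_rot":[0,0,0]},{"xyz":[3.8,-10,3],"delta_rot":[0,0,0]},{"xyz":[3.8,-10,3],"delta_rot":[0,0,0]}]'

```text
time_s: 1.78
tcp_pos: [471.3, -1.1, 393.3]
eef_rot: [0.009, 3.139, -0.002]
wrist_force: [-0.3, 0.9, 0.5]
grip_width: 85.5
gripper_force: 0.0
```

Run:
```python
from h import *
import pickle
c=arm.calibration("wrist");im=arm.snapshot("wrist");pickle.dump(c,open("w1.pkl","wb"));cv2.imwrite("w1raw.png",im)
cv2.imwrite("pics/w1.png",cv2.resize(im,(800,600),interpolation=cv2.INTER_CUBIC))
s=arm.state();Rm=R.from_rotvec(s["eef_rot"]).as_matrix();print(s["time_s"],s["tcp_pos"],Rm.round(3));print(c["xyz"],R.from_rotvec(c["orientation"]).as_matrix().round(3))
```

```text
1.825 [470.42902218   1.68838015 392.49441172] [[-1.     0.002  0.001]
 [ 0.002  1.     0.   ]
 [-0.001  0.    -1.   ]]
[387.34292471  -0.77638551 524.43413951] [[ 0.005  0.944  0.329]
 [ 1.    -0.005 -0.003]
 [-0.001  0.329 -0.944]]
```

View pics/w1.png

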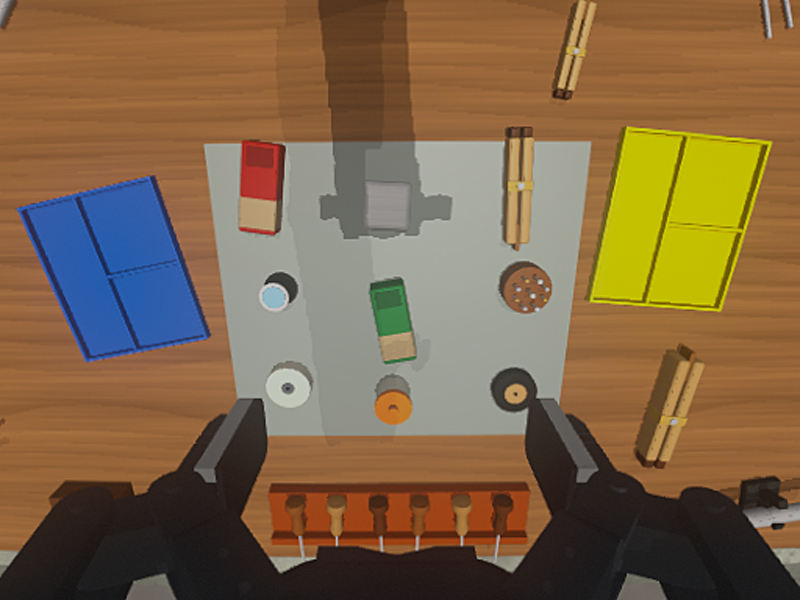

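```bash
cat > m2.py <<'E'
from m import *
import pickle
W=pickle.load(open("w1.pkl","rb"))
q=dict(red_mm=(247,141),red_mp=(285,144),red_pm=(240,230),red_pp=(278,234),bur=(525,288),loupe=(274,292),felt=(288,387),cl_collar=(520,186),cl_tip=(519,128),cl_tail=(517,243),brush=(515,393),jar=(393,407))
hz=dict(red=30,bur=28,loupe=36,felt=20,cl=24,brush=20,jar=50)
for k,v in q.items():
    a,b=pk[k];p,r=tri([(C["scene"],a),(C["side"],b),(W,S0(*v))])
    print(k,p.round(1),np.round(r,1),"| wrist at known z",onplane(W,S0(*v),hz[k.split("_")[0]])[:2].round(1))
print("wedge end",onplane(W,S0(515,250),14).round(1))
T=dict(blue=[(20,208),(155,177),(211,338),(87,361)],yellow=[(625,127),(771,143),(721,311),(589,301)])
loc=np.array([[-98,-82],[-98,82],[98,82],[98,-82]])
for n,v in T.items():
    X=np.array([onplane(W,S0(*u),12)[:2] for u in v]);A=loc;c=X.mean(0);B=X-c
    y=np.arctan2((A[:,0]*B[:,1]-A[:,1]*B[:,0]).sum(),(A*B).sum())
    Ro=np.array([[np.cos(y),-np.sin(y)],[np.sin(y),np.cos(y)]])
    print(n,c.round(1),y.round(3),"resid",(B-A@Ro.T).round(1).tolist())
    for nm,l in dict(long=(0,-46),smA=(-48,34),smB=(48,34)).items(): print("  ",nm,(c+Ro@np.array(l)).round(1))
E
python3 m2.py
```

```text
red_mm [ 383.9 -156.1   29.8] 0.1
red_mp [ 384.1 -122.7   25. ] 0.5
red_pm [ 472.3 -168.2   26. ] 1.2
red_pp [ 472.3 -132.1   26.1] 2.0
bur [537.3 144.4  19.2] 1.8
loupe [ 544.8 -137.8   32.8] 0.0
felt [ 667.6 -136.9   17.2] 0.1
cl_collar [425.1 129.6  25.1] 0.1
cl_tip [373.  127.9  23.2] 0.7
cl_tail [485.7 130.4  22.1] 1.0
brush [678.7 146.6  17.5] 0.4
green [580.   -6.1  23.6] 0.1
jar [685.8  -5.9  39.5] 0.5
block [446.9 -12.2  21.1] 0.4
red_mm [ 382.2 -155.2   28.9] [1.5 2.1 3.4] | wrist at known z [ 379.5 -152.8]
red_mp [ 384.  -119.9   23.6] [2.9 2.1 4.3] | wrist at known z [ 383.  -114.2]
red_pm [ 471.5 -169.5   26.6] [1.7 1.6 1.8] | wrist at known z [ 470.4 -170.1]
red_pp [ 473.9 -131.    26.2] [2.7 2.2 2.1] | wrist at known z [ 475.1 -129.2]
bur [538.6 145.   20. ] [2.2 2.2 1.9] | wrist at known z [538.1 143.6]
loupe [ 542.8 -138.6   32. ] [1.3 2.  2.6] | wrist at known z [ 538.9 -137.8]
felt [ 667.9 -136.9   17.5] [0.4 0.4 0.5] | wrist at known z [ 667.1 -136.5]
cl_collar [425.6 129.7  25.3] [0.2 0.6 0.7] | wrist at known z [426.4 130. ]
cl_tip [371.  126.5  22.8] [1.9 2.2 3. ] | wrist at known z [368.6 124.6]
cl_tail [486.6 131.1  22.6] [1.3 1.5 1.4] | wrist at known z [487.5 131.5]
brush [678.6 146.5  17.4] [0.4 0.5 0.2] | wrist at known z [677.  145.5]
jar [685.3  -6.1  39. ] [0.7 0.8 0.8] | wrist at known z [677.6  -6.2]
wedge end [497.5 132.6  14. ]
blue [ 524.9 -326.4] 0.187 resid [[1.4, -0.2], [1.3, 0.8], [-1.6, 0.5], [-1.1, -1.1]]
   long [ 533.4 -371.6]
   smA [ 471.4 -301.9]
   smB [ 565.7 -284.1]
yellow [469.7 314.6] -0.077 resid [[0.8, -0.6], [2.1, -0.5], [-1.0, 0.7], [-1.9, 0.5]]
   long [466.2 268.7]
   smA [424.5 352.1]
   smB [520.2 344.8]
```

>>> play_rows --rows '[{"xyz":[-0.7,2.6,-5.4],"delta_rot":[0,0,0.8]},{"xyz":[-1.5,5.2,-10.8],"delta_rot":[0,0,1.6]},{"xyz":[-2.3,7.8,-16.2],"delta_rot":[0,0,2.4]},{"xyz":[-3.0,10.4,-21.6],"delta_rot":[0,0,3.3]},{"xyz":[-3.7,12.6,-26.5],"delta_rot":[0,0,3.3]}]'

```text
time_s: 2.45
tcp_pos: [431.3, 131.7, 125.3]
eef_rot: [0.099, -3.139, -0.001]
wrist_force: [-0.8, 0.4, 0.1]
grip_width: 85.5
gripper_force: 0.0
```

>>> play_rows --rows '[{"xyz":[0,0,-3.5]},{"xyz":[0,0,-7]},{"xyz":[0,0,-9]},{"xyz":[0,0,-10.3]},{"xyz":[0,0,-10.3]}]'

```text
invalid input at $.rows[0]: expected keys xyz, delta_rot
```

>>> play_rows --rows '[{"xyz":[0,0,0]},{"xyz":[0,0,0]},{"xyz":[0,0,0]},{"xyz":[0,0,0]},{"xyz":[0,0,0]}]' --grip 1

```text
invalid input at $.rows[0]: expected keys xyz, delta_rot
```

>>> play_rows --rows '[{"xyz":[0,0,-3.5],"delta_rot":[0,0,0]},{"xyz":[0,0,-7],"delta_rot":[0,0,0]},{"xyz":[0,0,-9],"delta_rot":[0,0,0]},{"xyz":[0,0,-10.3],"delta_rot":[0,0,0]},{"xyz":[0,0,-10.3],"delta_rot":[0,0,0]}]'

```text
time_s: 3.08
tcp_pos: [432.2, 129.8, 23.7]
eef_rot: [0.096, -3.138, -0.0]
wrist_force: [-0.2, -0.1, 0.4]
grip_width: 85.3
gripper_force: 0.0
```

>>> play_rows --rows '[{"xyz":[0,0,0],"delta_rot":[0,0,0]},{"xyz":[0,0,0],"delta_rot":[0,0,0]},{"xyz":[0,0,0],"delta_rot":[0,0,0]},{"xyz":[0,0,0],"delta_rot":[0,0,0]},{"xyz":[0,0,0],"delta_rot":[0,0,0]}]' --grip 1

```text
time_s: 3.7
tcp_pos: [433.6, 129.4, 25.0]
eef_rot: [-0.093, 3.139, 0.001]
wrist_force: [-1.9, -0.9, 8.8]
grip_width: 24.4
gripper_force: 59.2
```

>>> play_rows --rows '[{"xyz":[0,0,2],"delta_rot":[0,0,0]},{"xyz":[0,0,6],"delta_rot":[0,0,0]},{"xyz":[0.7,-3.5,10],"delta_rot":[0,0,2]},{"xyz":[1.9,-9.5,10],"delta_rot":[0,0,4]},{"xyz":[3.1,-15.5,10],"delta_rot":[0,0,6]}]'

```text
time_s: 4.32
tcp_pos: [464.8, -27.0, 125.2]
eef_rot: [-0.262, 3.129, 0.0]
wrist_force: [0.8, 1.1, -1.1]
grip_width: 24.1
gripper_force: 59.6
```

>>> play_rows --rows '[{"xyz":[1.2,-6,0],"delta_rot":[0,0,1.2]},{"xyz":[2.4,-12,0],"delta_rot":[0,0,1.2]},{"xyz":[3.6,-18,0],"delta_rot":[0,0,1.2]},{"xyz":[4.8,-24,0],"delta_rot":[0,0,1.2]},{"xyz":[6,-30,0],"delta_rot":[0,0,1.2]}]'

```text
time_s: 4.95
tcp_pos: [524.2, -327.6, 124.3]
eef_rot: [-0.291, 3.128, 0.001]
wrist_force: [1.2, 0.7, -0.7]
grip_width: 24.3
gripper_force: 59.5
```

>>> play_rows --rows '[{"xyz":[0.9,-4.6,0],"delta_rot":[0,0,0]},{"xyz":[0.9,-4.6,-3],"delta_rot":[0,0,0]},{"xyz":[0.9,-4.6,-6],"delta_rot":[0,0,0]},{"xyz":[0.9,-4.6,-6],"delta_rot":[0,0,0]}]'

```text
time_s: 5.45
tcp_pos: [531.2, -370.4, 61.9]
eef_rot: [0.29, -3.124, -0.005]
wrist_force: [0.8, 0.2, -1.5]
grip_width: 24.3
gripper_force: 59.5
```

```bash
cat > look.py <<'E'
from h import *
import sys,pickle
n=sys.argv[1];cam=sys.argv[2] if len(sys.argv)>2 else "wrist"
c=arm.calibration(cam);im=arm.snapshot(cam);pickle.dump(c,open(n+".pkl","wb"))
cv2.imwrite(f"pics/{n}.png",cv2.resize(im,(800,600),interpolation=cv2.INTER_CUBIC))
s=arm.state();print(s["time_s"],s["tcp_pos"],s["wrist_force"],s["grip_width"])
E
python3 look.py w2
```

```text
5.5 [ 532.45353502 -371.29497826   63.723464  ] [ 0.70972906  0.20208254 -0.03815169] 24.594652335058555
```

View pics/w2.png

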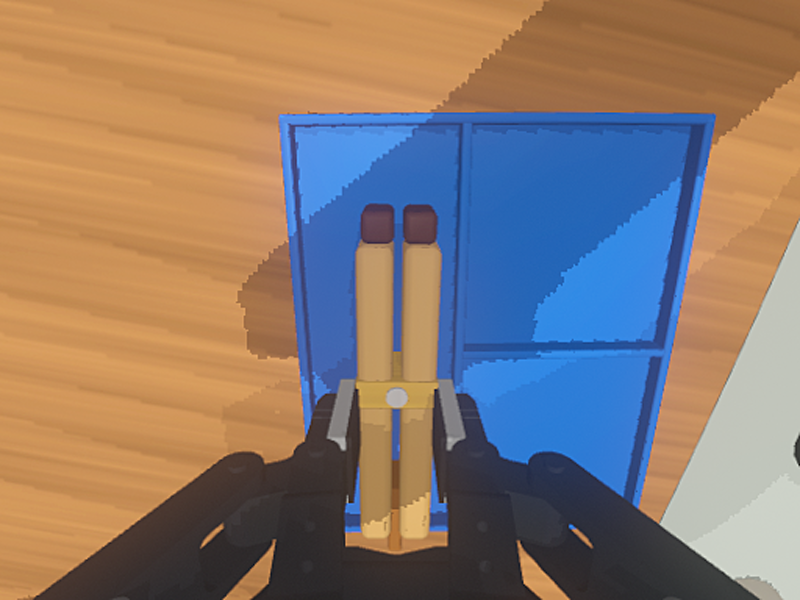

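Run:
```python
from h import *
import pickle
c=pickle.load(open("w2.pkl","rb"))
P=lambda u,v:((u+.5)/1.5625-.5,(v+.5)/1.5625-.5)
a,b=[onplane(c,P(*p),12)[:2] for p in((280,114),(715,114))]
print(a.round(1),b.round(1),np.linalg.norm(b-a))
ey=(b-a)/np.linalg.norm(b-a);ex=np.array([ey[1],-ey[0]]);y=np.arctan2(ex[1],ex[0])
cen=(a+b)/2+98*ex
print("centre",cen.round(1),"yaw",y.round(3),"long",(cen-46*ey).round(1),"A",(cen-48*ex+34*ey).round(1),"B",(cen+48*ex+34*ey).round(1))
j=onplane(c,P(459,350),12)[:2]-cen;print("junction local",j@ex,j@ey)
t=onplane(c,P(398,204),24+43)[:2]; print("tip",t.round(1))
```

```text
[ 444.5 -430.1] [ 413.5 -271.2] 161.86714767737988
centre [ 525.2 -331.9] yaw 0.193 long [ 534. -377.] A [ 471.5 -307.7] B [ 565.7 -289.3]
junction local -2.982146082495905 -11.898629456074676
tip [ 462.9 -383. ]
```

>>> play_rows --rows '[{"xyz":[0,-0.4,0],"delta_rot":[0,0,0]},{"xyz":[0,-0.4,-2],"delta_rot":[0,0,0]},{"xyz":[0,-0.4,-3],"delta_rot":[0,0,0]},{"xyz":[0,-0.4,-3.6],"delta_rot":[0,0,0]},{"xyz":[0,-0.4,-3.6],"delta_rot":[0,0,0]}]'

```text
time_s: 6.12
tcp_pos: [533.2, -375.8, 28.2]
eef_rot: [0.291, -3.128, -0.0]
wrist_force: [-0.1, -0.7, -0.3]
grip_width: 24.3
gripper_force: 59.5
```

>>> play_rows --rows '[{"xyz":[0,0,0],"delta_rot":[0,0,0]},{"xyz":[0,0,0],"delta_rot":[0,0,0]},{"xyz":[0,0,0],"delta_rot":[0,0,0]},{"xyz":[0,0,0],"delta_rot":[0,0,0]}]' --grip 0

```text
time_s: 6.62
tcp_pos: [533.2, -375.8, 28.3]
eef_rot: [-0.291, 3.128, -0.0]
wrist_force: [-0.0, 0.4, 0.2]
grip_width: 85.2
gripper_force: 0.0
```

>>> play_rows --rows '[{"xyz":[0,0,5],"delta_rot":[0,0,0]},{"xyz":[0,0,10],"delta_rot":[0,0,0]},{"xyz":[0.1,6,10],"delta_rot":[0,0,0]},{"xyz":[0.1,12,10],"delta_rot":[0,0,0]},{"xyz":[0.2,18,10],"delta_rot":[0,0,0]}]'

```text
time_s: 7.25
tcp_pos: [535.2, -194.0, 128.6]
eef_rot: [-0.29, 3.127, -0.0]
wrist_force: [0.8, -0.1, -0.3]
grip_width: 85.6
gripper_force: 0.0
```

>>> play_rows --rows '[{"xyz":[0.1,6,0],"delta_rot":[0,0,0]},{"xyz":[0.1,12,0],"delta_rot":[0,0,0]},{"xyz":[0.2,18,0],"delta_rot":[0,0,0]},{"xyz":[0.3,24,0],"delta_rot":[0,0,0]},{"xyz":[0.3,30,0],"delta_rot":[0,0,0]}]'

```text
time_s: 7.88
tcp_pos: [538.3, 106.1, 128.6]
eef_rot: [-0.291, 3.127, 0.0]
wrist_force: [1.2, -0.8, -0.8]
grip_width: 85.3
gripper_force: 0.0
```

>>> play_rows --rows '[{"xyz":[0,4,0],"delta_rot":[0,0,0]},{"xyz":[0,4,0],"delta_rot":[0,0,0]},{"xyz":[0,4,0],"delta_rot":[0,0,0]}]'

```text
time_s: 8.25
tcp_pos: [538.2, 143.2, 128.3]
eef_rot: [0.29, -3.128, 0.001]
wrist_force: [-0.7, -0.7, 0.3]
grip_width: 85.0
gripper_force: 0.0
```

```bash
python3 look.py w3
```

```text
8.3 [538.30765441 142.43518227 128.3147884 ] [ 0.10685244 -0.26695412 -0.44145694] 85.39427716818751
```

View pics/w3.png

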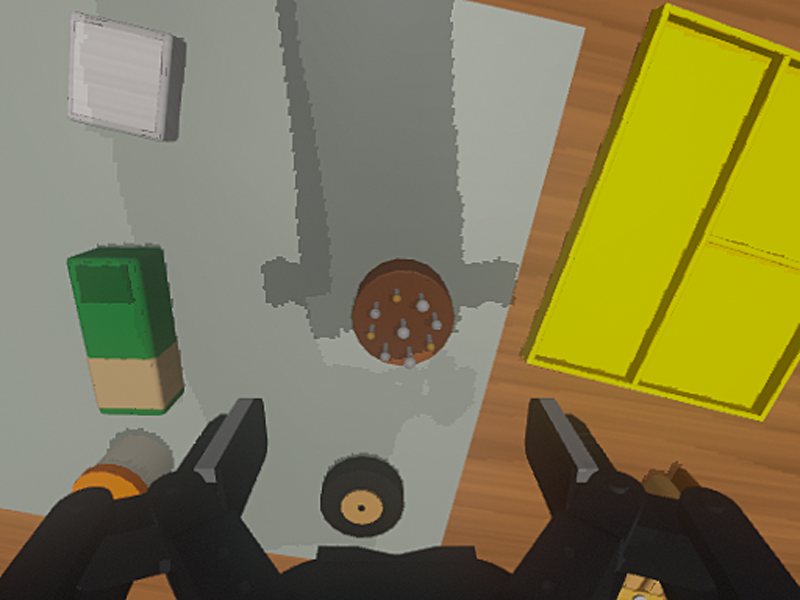

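Run:
```python
from h import *
import pickle
c=pickle.load(open("w3.pkl","rb"))
P=lambda u,v:((u+.5)/1.5625-.5,(v+.5)/1.5625-.5)
for p,z in(((403,317),28),((352,317),28),((454,317),28),((403,365),28),((362,505),20)): print(p,onplane(c,P(*p),z).round(1))
a=[onplane(c,P(*p),12)[:2] for p in((665,4),(527,360),(762,420))];L=[(-98,-82),(98,-82),(98,82)]
print("yellow",np.round(a,1).tolist())
ex=(a[1]-a[0])/np.linalg.norm(a[1]-a[0]);y=np.arctan2(ex[1],ex[0]);Ro=np.array([[np.cos(y),-np.sin(y)],[np.sin(y),np.cos(y)]])
print(y,[ (q-Ro@np.array(l)).round(1).tolist() for q,l in zip(a,L)])
```

```text
(403, 317) [539.4 146.8  28. ]
(352, 317) [544.5 120.   28. ]
(454, 317) [534.4 173.7  28. ]
(403, 365) [567.4 152.2  28. ]
(362, 505) [675.6 146.   20. ]
yellow [[366.6, 240.8], [558.4, 225.8], [572.1, 387.6]]
-0.07800961245335561 [[470.7, 314.9], [467.1, 315.2], [468.0, 313.5]]
```

>>> play_rows --rows '[{"xyz":[0.1,0.2,-4],"delta_rot":[0,0,0]},{"xyz":[0.1,0.2,-8],"delta_rot":[0,0,0]},{"xyz":[0.1,0.2,-10],"delta_rot":[0,0,0]},{"xyz":[0.1,0.2,-10.9],"delta_rot":[0,0,0]},{"xyz":[0.1,0.2,-10.9],"delta_rot":[0,0,0]}]'

```text
time_s: 8.93
tcp_pos: [539.6, 145.8, 19.6]
eef_rot: [-0.29, 3.128, -0.0]
wrist_force: [-0.1, 0.1, -0.1]
grip_width: 85.5
gripper_force: 0.0
```

>>> play_rows --rows '[{"xyz":[0,0,0],"delta_rot":[0,0,0]},{"xyz":[0,0,0],"delta_rot":[0,0,0]},{"xyz":[0,0,0],"delta_rot":[0,0,0]},{"xyz":[0,0,0],"delta_rot":[0,0,0]},{"xyz":[0,0,0.3],"delta_rot":[0,0,0]}]' --grip 1

```text
time_s: 9.55
tcp_pos: [539.5, 146.3, 23.0]
eef_rot: [-0.291, 3.127, 0.0]
wrist_force: [0.5, 0.0, -1.8]
grip_width: 53.9
gripper_force: 63.0
```

>>> play_rows --rows '[{"xyz":[0,0,3],"delta_rot":[0,0,0]},{"xyz":[0,0,8],"delta_rot":[0,0,0]},{"xyz":[0.2,-4,10],"delta_rot":[0,0,0]},{"xyz":[0.5,-9.5,10],"delta_rot":[0,0,0]},{"xyz":[0.8,-15.5,10],"delta_rot":[0,0,0]}]'

```text
time_s: 10.18
tcp_pos: [547.5, -9.6, 123.1]
eef_rot: [-0.294, 3.126, 0.0]
wrist_force: [0.6, 0.1, 0.2]
grip_width: 53.9
gripper_force: 63.4
```

>>> play_rows --rows '[{"xyz":[0.4,-6,0],"delta_rot":[0,0,0]},{"xyz":[0.8,-12,0],"delta_rot":[0,0,0]},{"xyz":[1.2,-18,0],"delta_rot":[0,0,0]},{"xyz":[1.6,-24,0],"delta_rot":[0,0,0]},{"xyz":[1.8,-27.9,0],"delta_rot":[0,0,0]}]'

```text
time_s: 10.8
tcp_pos: [564.4, -291.7, 122.7]
eef_rot: [0.286, -3.128, 0.003]
wrist_force: [-0.1, -0.3, -2.2]
grip_width: 53.7
gripper_force: 63.4
```

>>> play_rows --rows '[{"xyz":[0,0,-3],"delta_rot":[0,0,0]},{"xyz":[0,0,-6],"delta_rot":[0,0,0]},{"xyz":[0,0,-8.5],"delta_rot":[0,0,0]},{"xyz":[0,0,-9.9],"delta_rot":[0,0,0]},{"xyz":[0,0,-9.9],"delta_rot":[0,0,0]}]'

```text
time_s: 11.42
tcp_pos: [565.1, -287.8, 23.2]
eef_rot: [0.291, -3.128, -0.0]
wrist_force: [-0.3, -0.4, -1.7]
grip_width: 54.0
gripper_force: 68.2
```

```bash
python3 look.py w4
```

```text
11.475 [ 565.39747511 -287.88939625   23.55308627] [ 1.09983154  0.43328557 -1.26168505] 53.823077276038475
```

View pics/w4.png

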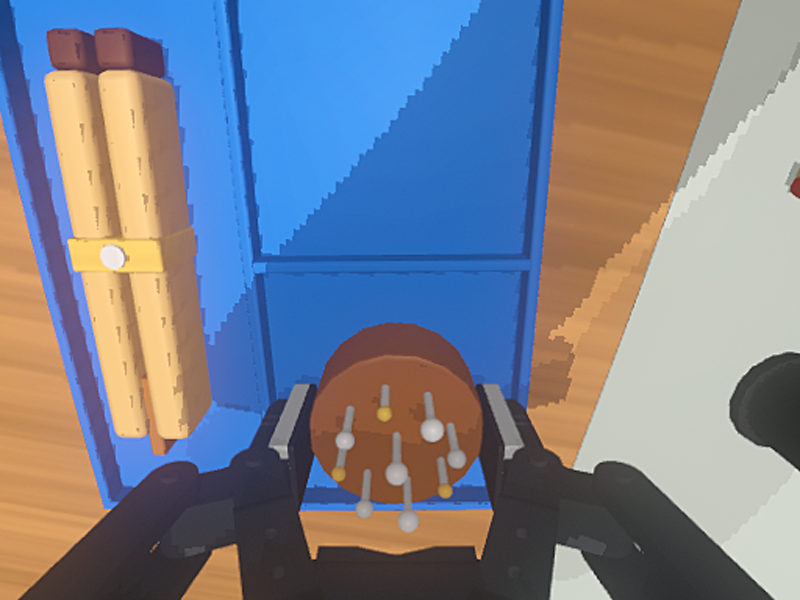

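Run:
```python
from h import *
import pickle
c=pickle.load(open("w4.pkl","rb"))
P=lambda u,v:((u+.5)/1.5625-.5,(v+.5)/1.5625-.5)
y=.193;Ro=np.array([[np.cos(y),-np.sin(y)],[np.sin(y),np.cos(y)]])
for p,l in (((258,266),(0,-10)),((536,264),(0,80)),((107,508),(98,-82)),((490,509),(98,70))):
    q=onplane(c,P(*p),12)[:2];print(q.round(1),"centre est",(q-Ro@np.array(l)).round(1))
print("bur local if centre 524,-331:",Ro.T@(np.array([565.2,-287.9])-[524,-331]))
```

```text
[ 525.8 -340.2] centre est [ 523.9 -330.4]
[ 508.8 -253.3] centre est [ 524.2 -331.8]
[ 635.3 -391.5] centre est [ 523.4 -329.8]
[ 606.5 -243. ] centre est [ 523.7 -330.5]
bur local if centre 524,-331: [48.7018042  34.39744566]
```

>>> play_rows --rows '[{"xyz":[0,0,0],"delta_rot":[0,0,0]},{"xyz":[0,0,0],"delta_rot":[0,0,0]},{"xyz":[0,0,0],"delta_rot":[0,0,0]},{"xyz":[0,0,1],"delta_rot":[0,0,0]},{"xyz":[0,0,5],"delta_rot":[0,0,0]}]' --grip 0

```text
time_s: 12.1
tcp_pos: [563.6, -286.9, 72.4]
eef_rot: [0.291, -3.124, -0.003]
wrist_force: [0.5, 0.9, 1.0]
grip_width: 85.1
gripper_force: 0.0
```

>>> play_rows --rows '[{"xyz":[0,0,5],"delta_rot":[0,0,0]},{"xyz":[-0.8,5,5],"delta_rot":[0,0,0]},{"xyz":[-1.6,10,5],"delta_rot":[0,0,0]},{"xyz":[-2.4,15,5],"delta_rot":[0,0,0]},{"xyz":[-2.4,15,5],"delta_rot":[0,0,0]}]'

```text
time_s: 12.72
tcp_pos: [541.2, -132.5, 123.8]
eef_rot: [-0.302, 3.127, 0.005]
wrist_force: [1.2, -0.1, -0.5]
grip_width: 85.5
gripper_force: 0.0
```

```bash
python3 look.py w5
```

```text
12.775 [ 541.48535826 -135.69189795  124.00504181] [ 0.17077061  0.6858187  -0.12774478] 85.20288487353837
```

View pics/w5.png

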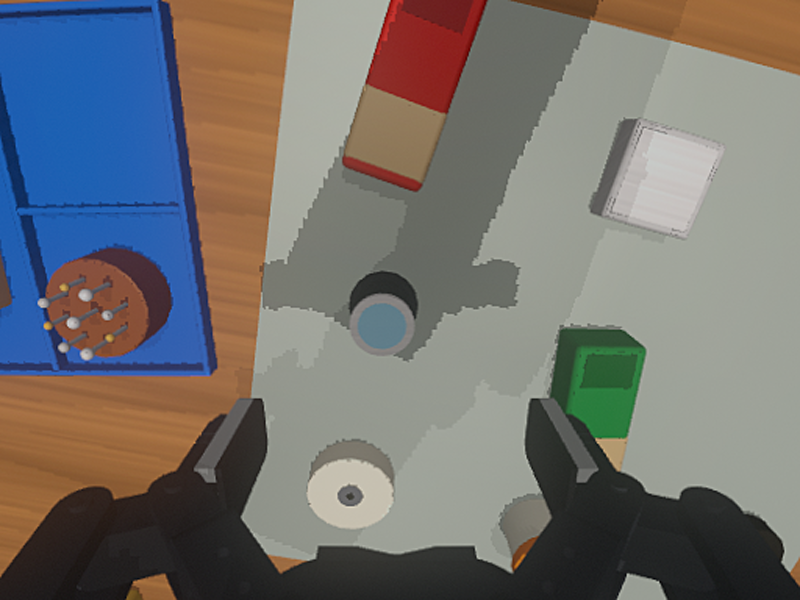

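Run:
```python
from h import *
import pickle
c=pickle.load(open("w5.pkl","rb"));C=arm.calibration("side")
P=lambda u,v:((u+.5)/1.5625-.5,(v+.5)/1.5625-.5)
for p,z in(((382,327),36),((349,495),20),((388,2),30),((347,157),30),((420,187),30),((487,2),30),((367,90),30),((448,113),30)): print(p,onplane(c,P(*p),z).round(1))
print(tri([(c,P(382,327)),(C,(180+467.5/4-.5,130+307.5/4-.5))]),tri([(c,P(349,495)),(C,(180+600.5/4-.5,130+254.5/4-.5))]))
```

```text
(382, 327) [ 545.3 -139.    36. ]
(349, 495) [ 668.1 -138.    20. ]
(388, 2) [ 400.8 -163.4   30. ]
(347, 157) [ 467.  -170.3   30. ]
(420, 187) [ 473.9 -134.    30. ]
(487, 2) [ 392.5 -121.9   30. ]
(367, 90) [ 436.8 -166.1   30. ]
(448, 113) [ 439.3 -128.3   30. ]
(array([ 545.33590636, -138.50371312,   33.40803425]), [np.float64(0.9637904895879252), np.float64(0.9637904895879426)]) (array([ 667.51660512, -137.99484209,   19.045279  ]), [np.float64(1.0995391646373134), np.float64(1.0995391646372359)])
```

>>> play_rows --rows '[{"xyz":[0.4,-0.1,-4],"delta_rot":[0,0,0]},{"xyz":[0.4,-0.1,-7.5],"delta_rot":[0,0,0]},{"xyz":[0.4,-0.1,-9.3],"delta_rot":[0,0,0]},{"xyz":[0.4,-0.1,-10.1],"delta_rot":[0,0,0]},{"xyz":[0.4,-0.1,-10.1],"delta_rot":[0,0,0]}]'

```text
time_s: 13.4
tcp_pos: [545.5, -139.3, 22.6]
eef_rot: [-0.29, 3.128, -0.0]
wrist_force: [-0.6, 0.3, 0.1]
grip_width: 85.8
gripper_force: 0.0
```

>>> play_rows --rows '[{"xyz":[0,0,0],"delta_rot":[0,0,0]},{"xyz":[0,0,0],"delta_rot":[0,0,0]},{"xyz":[0,0,0],"delta_rot":[0,0,0]},{"xyz":[0,0,0],"delta_rot":[0,0,0]},{"xyz":[0,0,0.3],"delta_rot":[0,0,0]}]' --grip 1

```text
time_s: 14.02
tcp_pos: [545.2, -138.8, 25.5]
eef_rot: [-0.291, 3.128, 0.0]
wrist_force: [-0.3, 0.5, -0.9]
grip_width: 31.1
gripper_force: 59.3
```

>>> play_rows --rows '[{"xyz":[0,0,4],"delta_rot":[0,0,0]},{"xyz":[-0.5,-1,9],"delta_rot":[0,0,0]},{"xyz":[-2.5,-5.6,10],"delta_rot":[0,0,0]},{"xyz":[-5,-11.2,10],"delta_rot":[0,0,0]},{"xyz":[-7.5,-16.8,10],"delta_rot":[0,0,0]}]'

```text
time_s: 14.65
tcp_pos: [469.6, -308.2, 125.9]
eef_rot: [-0.292, 3.127, -0.001]
wrist_force: [0.1, -0.2, -1.1]
grip_width: 31.0
gripper_force: 59.5
```

>>> play_rows --rows '[{"xyz":[0,0,-3],"delta_rot":[0,0,0]},{"xyz":[0,0,-6],"delta_rot":[0,0,0]},{"xyz":[0,0,-8.5],"delta_rot":[0,0,0]},{"xyz":[0,0,-9.9],"delta_rot":[0,0,0]},{"xyz":[0,0,-9.9],"delta_rot":[0,0,0]}]'

```text
time_s: 15.28
tcp_pos: [470.1, -306.8, 25.9]
eef_rot: [0.291, -3.128, -0.0]
wrist_force: [0.1, -0.3, 0.3]
grip_width: 31.1
gripper_force: 62.9
```

>>> play_rows --rows '[{"xyz":[0,0,0],"delta_rot":[0,0,0]},{"xyz":[0,0,0],"delta_rot":[0,0,0]},{"xyz":[0,0,0],"delta_rot":[0,0,0]},{"xyz":[0,0,0],"delta_rot":[0,0,0]}]' --grip 0

```text
time_s: 15.78
tcp_pos: [470.3, -306.8, 26.5]
eef_rot: [-0.291, 3.128, -0.0]
wrist_force: [0.4, 0.7, 0.1]
grip_width: 85.5
gripper_force: 0.0
```

>>> play_rows --rows '[{"xyz":[0,0,5],"delta_rot":[0,0,0]},{"xyz":[0,0,10],"delta_rot":[0,0,-4.5]},{"xyz":[-1.4,5.4,10],"delta_rot":[0,0,-9]},{"xyz":[-2.9,10.8,10],"delta_rot":[0,0,-13.5]},{"xyz":[-4.4,16.3,10],"delta_rot":[0,0,-18.1]}]'

```text
time_s: 16.4
tcp_pos: [425.8, -142.3, 126.6]
eef_rot: [0.209, 3.134, 0.0]
wrist_force: [0.4, 1.3, 0.4]
grip_width: 85.2
gripper_force: 0.0
```

>>> play_rows --rows '[{"xyz":[0,0,-3],"delta_rot":[0,0,0]},{"xyz":[0,0,-7],"delta_rot":[0,0,0]},{"xyz":[0,0,-9.3],"delta_rot":[0,0,0]},{"xyz":[0,0,-10.4],"delta_rot":[0,0,0]},{"xyz":[0,0,-10.4],"delta_rot":[0,0,0]}]'

```text
time_s: 17.02
tcp_pos: [426.0, -143.9, 22.2]
eef_rot: [-0.205, -3.134, -0.0]
wrist_force: [0.8, 0.4, 1.2]
grip_width: 85.5
gripper_force: 0.0
```

>>> play_rows --rows '[{"xyz":[0,0,0],"delta_rot":[0,0,0]},{"xyz":[0,0,0],"delta_rot":[0,0,0]},{"xyz":[0,0,0],"delta_rot":[0,0,0]},{"xyz":[0,0,0],"delta_rot":[0,0,0]},{"xyz":[0,0,0],"delta_rot":[0,0,0]}]' --grip 1

```text
time_s: 17.65
tcp_pos: [426.7, -144.1, 23.2]
eef_rot: [0.205, 3.134, -0.0]
wrist_force: [-2.0, 0.3, 9.1]
grip_width: 38.7
gripper_force: 60.3
```

>>> play_rows --rows '[{"xyz":[0,0,2],"delta_rot":[0,0,0]},{"xyz":[0,0,6],"delta_rot":[0,0,0]},{"xyz":[0.3,3,10],"delta_rot":[0,0,1]},{"xyz":[0.8,8,10],"delta_rot":[0,0,2]},{"xyz":[1.4,14,10],"delta_rot":[0,0,3]}]'

```text
time_s: 18.27
tcp_pos: [440.7, -3.0, 123.3]
eef_rot: [0.125, 3.137, 0.0]
wrist_force: [1.2, -0.5, -1.2]
grip_width: 38.6
gripper_force: 61.6
```

>>> play_rows --rows '[{"xyz":[0.6,6,0],"delta_rot":[0,0,0]},{"xyz":[1.2,12,0],"delta_rot":[0,0,0]},{"xyz":[1.8,18,0],"delta_rot":[0,0,0]},{"xyz":[2.4,24,0],"delta_rot":[0,0,0]},{"xyz":[2.6,27.2,0],"delta_rot":[0,0,0]}]'

```text
time_s: 18.9
tcp_pos: [465.5, 272.3, 122.4]
eef_rot: [0.116, 3.139, 0.002]
wrist_force: [1.2, -1.6, -0.7]
grip_width: 38.7
gripper_force: 61.5
```

>>> play_rows --rows '[{"xyz":[0,0,0],"delta_rot":[0,0,0]},{"xyz":[0,0,-4],"delta_rot":[0,0,0]},{"xyz":[0,0,-6],"delta_rot":[0,0,0]},{"xyz":[0,0,-6],"delta_rot":[0,0,0]}]'

```text
time_s: 19.4
tcp_pos: [465.0, 266.0, 61.1]
eef_rot: [-0.125, -3.136, 0.004]
wrist_force: [0.1, -0.2, -1.6]
grip_width: 38.9
gripper_force: 61.4
```

```bash
python3 look.py w6
```

```text
19.45 [465.99146334 266.75845907  62.22187316] [-0.0495425   0.10913003 -1.44796448] 38.69056698916036
```

View pics/w6.png

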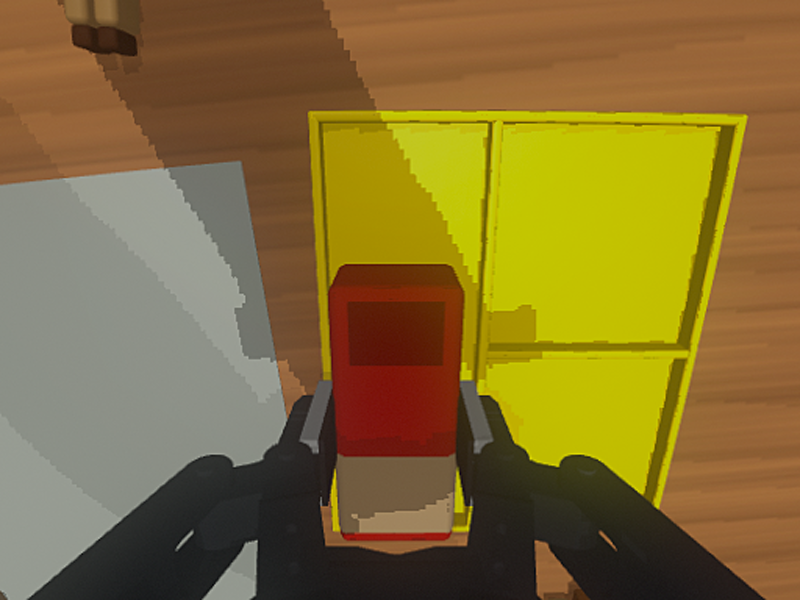

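Run:
```python
from h import *
import pickle
c=pickle.load(open("w6.pkl","rb"))
P=lambda u,v:((u+.5)/1.5625-.5,(v+.5)/1.5625-.5)
y=-.078;Ro=np.array([[np.cos(y),-np.sin(y)],[np.sin(y),np.cos(y)]])
for p,l in (((309,112),(-98,-82)),((746,114),(-98,82)),((485,352),(0,-10)),((690,352),(0,80)),((495,121),(-96,-10))):
    q=onplane(c,P(*p),12)[:2];print(q.round(1),"centre est",(q-Ro@np.array(l)).round(1))
```

```text
[366.1 241.8] centre est [470.2 315.9]
[378.2 403.2] centre est [469.5 313.8]
[467. 304.] centre est [467.8 313.9]
[474.3 393.5] centre est [468.1 313.8]
[374.6 309.4] centre est [471.1 311.9]
```

>>> play_rows --rows '[{"xyz":[0,0,-1.5],"delta_rot":[0,0,0]},{"xyz":[0,0,-2.7],"delta_rot":[0,0,0]},{"xyz":[0,0,-3.6],"delta_rot":[0,0,0]},{"xyz":[0,0,-3.6],"delta_rot":[0,0,0]}]'

```text
time_s: 19.95
tcp_pos: [466.2, 268.1, 26.0]
eef_rot: [-0.123, -3.139, 0.0]
wrist_force: [-0.4, 0.4, -2.2]
grip_width: 38.4
gripper_force: 62.5
```

>>> play_rows --rows '[{"xyz":[0,0,0],"delta_rot":[0,0,0]},{"xyz":[0,0,0],"delta_rot":[0,0,0]},{"xyz":[0,0,0],"delta_rot":[0,0,0]},{"xyz":[0,0,0],"delta_rot":[0,0,0]},{"xyz":[0,0,3],"delta_rot":[0,0,0]}]' --grip 0

```text
time_s: 20.58
tcp_pos: [464.7, 267.3, 55.1]
eef_rot: [-0.122, -3.136, 0.004]
wrist_force: [0.2, -0.2, 0.4]
grip_width: 85.5
gripper_force: 0.0
```

>>> play_rows --rows '[{"xyz":[0,0,5],"delta_rot":[0,0,0]},{"xyz":[1,-2,8],"delta_rot":[0,0,0]},{"xyz":[3.5,-7,8],"delta_rot":[0,0,0]},{"xyz":[6.2,-12.4,8],"delta_rot":[0,0,0]},{"xyz":[8.9,-17.8,8],"delta_rot":[0,0,0]}]'

```text
time_s: 21.2
tcp_pos: [555.9, 88.8, 136.6]
eef_rot: [0.122, 3.139, 0.001]
wrist_force: [0.6, 0.7, 0.4]
grip_width: 85.6
gripper_force: 0.0
```

>>> play_rows --rows '[{"xyz":[2.7,-5.4,0],"delta_rot":[0,0,0]},{"xyz":[5.4,-10.8,0],"delta_rot":[0,0,0]},{"xyz":[8.1,-16.2,0],"delta_rot":[0,0,0]},{"xyz":[11.3,-22.8,0],"delta_rot":[0,0,0]},{"xyz":[11.3,-22.8,0],"delta_rot":[0,0,0]}]'

```text
time_s: 21.82
tcp_pos: [668.5, -144.6, 136.4]
eef_rot: [0.133, 3.138, -0.006]
wrist_force: [0.2, -0.3, 0.1]
grip_width: 85.2
gripper_force: 0.0
```

>>> play_rows --rows '[{"xyz":[0,0,-4],"delta_rot":[0,0,0]},{"xyz":[0,0,-8],"delta_rot":[0,0,0]},{"xyz":[0,0,-10.8],"delta_rot":[0,0,0]},{"xyz":[0,0,-11.9],"delta_rot":[0,0,0]},{"xyz":[0,0,-11.9],"delta_rot":[0,0,0]}]'

```text
time_s: 22.45
tcp_pos: [668.0, -137.2, 17.1]
eef_rot: [-0.122, -3.139, -0.0]
wrist_force: [0.1, -0.3, 0.4]
grip_width: 85.6
gripper_force: 0.0
```

>>> play_rows --rows '[{"xyz":[0,0,0],"delta_rot":[0,0,0]},{"xyz":[0,0,0],"delta_rot":[0,0,0]},{"xyz":[0,0,0],"delta_rot":[0,0,0]},{"xyz":[0,0,0],"delta_rot":[0,0,0]},{"xyz":[0,0,0.4],"delta_rot":[0,0,0]}]' --grip 1

```text
time_s: 23.08
tcp_pos: [668.6, -137.8, 22.2]
eef_rot: [0.123, 3.138, -0.0]
wrist_force: [-0.0, -0.1, 0.0]
grip_width: 53.1
gripper_force: 62.8
```

>>> play_rows --rows '[{"xyz":[0,0,3],"delta_rot":[0,0,0]},{"xyz":[0,0,8],"delta_rot":[0,0,0]},{"xyz":[-0.9,3,11],"delta_rot":[0,0,0]},{"xyz":[-2.5,8.2,11],"delta_rot":[0,0,0]},{"xyz":[-4.2,13.7,11],"delta_rot":[0,0,0]}]'

```text
time_s: 23.7
tcp_pos: [626.2, 0.2, 132.4]
eef_rot: [0.125, 3.137, 0.001]
wrist_force: [-0.2, 1.6, -1.2]
grip_width: 53.3
gripper_force: 63.0
```

>>> play_rows --rows '[{"xyz":[-1.7,5.6,0],"delta_rot":[0,0,0]},{"xyz":[-3.4,11.2,0],"delta_rot":[0,0,0]},{"xyz":[-5.1,16.8,0],"delta_rot":[0,0,0]},{"xyz":[-6.8,22.4,0],"delta_rot":[0,0,0]},{"xyz":[-8.5,28,0],"delta_rot":[0,0,0]}]'

```text
time_s: 24.32
tcp_pos: [540.6, 281.0, 132.0]
eef_rot: [0.123, 3.138, 0.001]
wrist_force: [0.1, -0.9, 0.1]
grip_width: 53.1
gripper_force: 63.0
```

>>> play_rows --rows '[{"xyz":[-2.1,6.5,0],"delta_rot":[0,0,0]},{"xyz":[-2.1,6.5,-4],"delta_rot":[0,0,0]},{"xyz":[-2.1,6.5,-8],"delta_rot":[0,0,0]},{"xyz":[-2.1,6.5,-10.3],"delta_rot":[0,0,0]},{"xyz":[-2.1,6.5,-11],"delta_rot":[0,0,0]}]'

```text
time_s: 24.95
tcp_pos: [518.9, 343.2, 22.1]
eef_rot: [-0.123, -3.135, 0.003]
wrist_force: [-17.9, -9.2, 54.2]
grip_width: 53.1
gripper_force: 68.1
```

```bash
python3 look.py w7
```

```text
25.0 [519.46588758 343.40988063  22.50601063] [0.16549785 0.35444506 1.24902494] 52.90691813239899
```

View pics/w7.png

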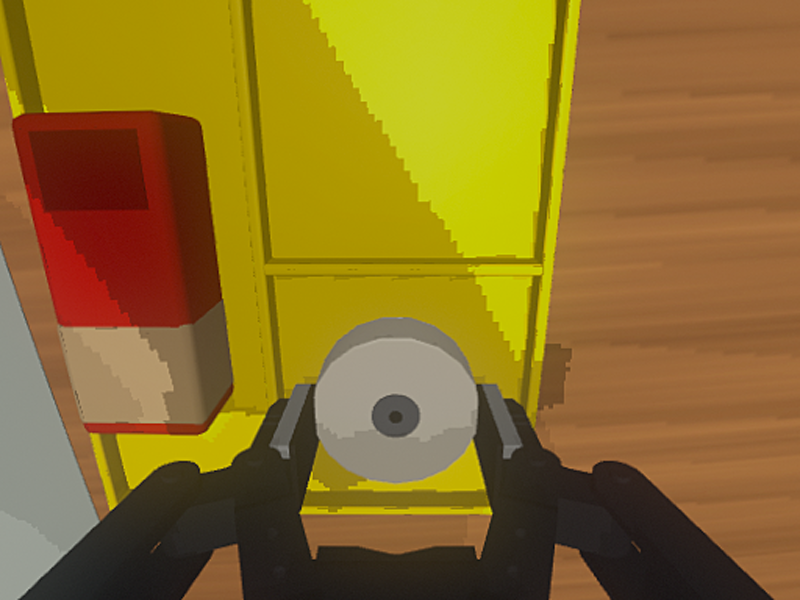

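>>> play_rows --rows '[{"xyz":[0,0,0],"delta_rot":[0,0,0]},{"xyz":[0,0,0],"delta_rot":[0,0,0]},{"xyz":[0,0,0],"delta_rot":[0,0,0]},{"xyz":[0,0,1],"delta_rot":[0,0,0]},{"xyz":[0,0,5],"delta_rot":[0,0,0]}]' --grip 0

```text
time_s: 25.62
tcp_pos: [518.7, 343.3, 70.4]
eef_rot: [-0.122, -3.136, 0.004]
wrist_force: [0.1, 0.3, 0.5]
grip_width: 85.1
gripper_force: 0.0
```

>>> play_rows --rows '[{"xyz":[-0.5,-3,5],"delta_rot":[0,0,0]},{"xyz":[-1,-8,10],"delta_rot":[0,0,0]},{"xyz":[-1.5,-13,13],"delta_rot":[0,0,0]},{"xyz":[-2.5,-18,16],"delta_rot":[0,0,0]},{"xyz":[-3,-23,19],"delta_rot":[0,0,0]}]'

```text
time_s: 26.25
tcp_pos: [489.7, 112.3, 263.1]
eef_rot: [0.123, 3.138, 0.001]
wrist_force: [1.2, -0.2, 0.4]
grip_width: 85.5
gripper_force: 0.0
```

>>> play_rows --rows '[{"xyz":[-0.5,-3,4],"delta_rot":[0,0,0]},{"xyz":[-1,-7,8],"delta_rot":[0,0,0]},{"xyz":[-1.5,-11.5,12],"delta_rot":[0,0,0]},{"xyz":[-1.5,-11.5,12],"delta_rot":[0,0,0]},{"xyz":[-1.5,-11.5,12],"delta_rot":[0,0,0]}]'

```text
time_s: 26.88
tcp_pos: [474.9, -0.3, 381.3]
eef_rot: [0.122, 3.139, 0.001]
wrist_force: [0.2, 0.6, -0.2]
grip_width: 85.9
gripper_force: 0.0
```

```bash
python3 look.py w8; python3 look.py side8 side
```

```text
26.925 [4.74640105e+02 2.84142205e-01 3.80632650e+02] [ 0.34996105  0.50562312 -0.45692119] 85.49886661724345
26.975 [4.74618983e+02 4.52805880e-01 3.80377795e+02] [ 0.31152458  0.20087755 -0.22725925] 85.13883587236008
```

View pics/w8.png

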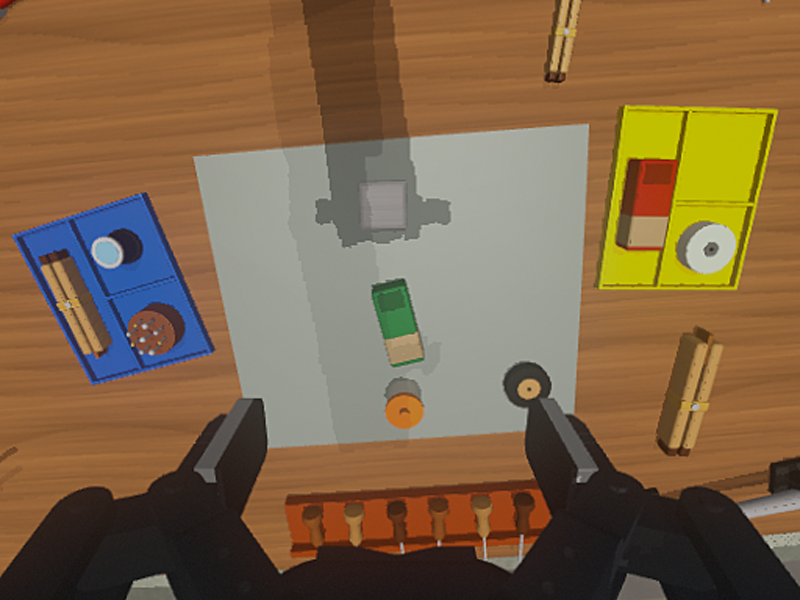

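View pics/side8.png

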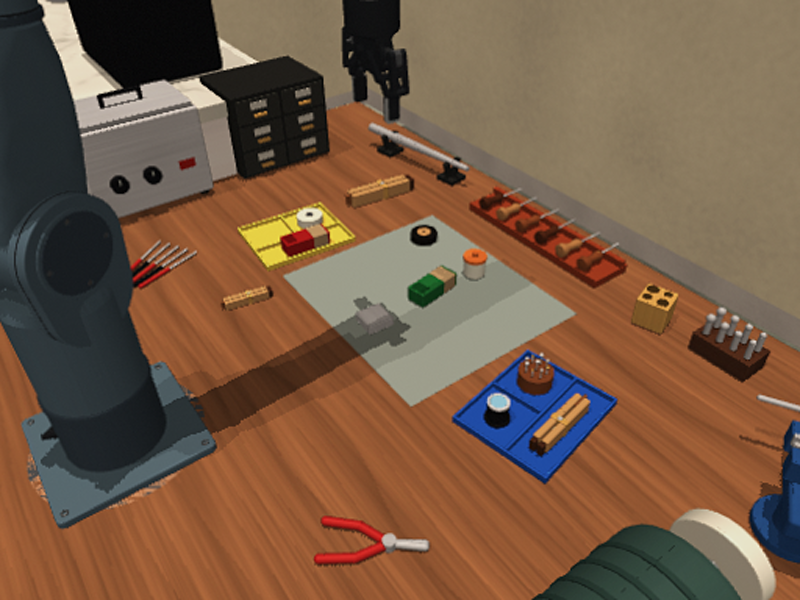

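The wrist view shows all five items in their compartments: clamp (72,303), loupe (108,250), bur stand (152,330), red bar (648,205) and felt wheel (710,248). Green bar and brush wheel are where they started, so I'm handing in.

```bash
python3 -c "
from cell import arm
print(arm.finish_job())"
```

```text
the job is handed in; nothing more can be done
None
```

Both kits are made up and the job is handed in: in the final camera views all five things sit in their named compartments, and the green bar and brush wheel appear unmoved. No verdict came back, and the felt wheel's landing gave a 54 N wrist-force reading (limit 120 N).

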